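# Pool the wheel hubs in the lipped corner over the count light

### The job

Pick up the small steel tote by its bridge handle and carry it level, with the three loose wheel hubs in it, to the round light plate. There, tilt it towards its lipped corner until all three hubs have slid down and lie packed together in that corner, so that the hubs can be counted, and finish while still holding the tote in the gripper, still and tilted, with the lipped corner lowest, over the middle of the light plate and a few centimetres above it. Do not touch the plate, and leave the truck parts around the work where they are.

Things in the scene. Friction and masses are not known exactly. Their poses are not given: they have to be found in the camera images.
- tote_grip (a point): centre of the handle bar of a loose open steel tote (about 0.35 kg; outside 166 x 116 mm, 40 mm high, 3 mm walls and floor). The bar, 14 mm thick (x), 24 mm high, 116 mm long (y), bridges it between two flat posts on its long sides (124 mm over them); this point is 105 mm above the underside, over the middle. Axes: x along the 166 mm side, y along the 116 mm side, z up. Any yaw.
- tote_corner (a point): lipped corner of the tote, at its +x, +y: the inner corner where floor and two walls meet, at +80 mm x, +55 mm y, -102 mm z from the handle bar's centre in the tote's axes (same axes here). The only corner with a flat 40 mm wide tab sticking out diagonally at the rim, 32 mm beyond the walls.
- plate_top (a point): centre of the top face of the round light plate fixed on the tray: white disc 100 mm across in an aluminium rim 120 mm across, 10 mm thick, top 15 mm above z = 0; z up. The tray's floor is 5 mm above z = 0.
- hub0_center (a point): centre of first wheel hub, one of three alike loose in the tote: slippery white plastic disc 24 mm across, 16 mm high, stepped to 18 mm across at the top, 15 g, lying flat; friction on the tote about 0.2, so it takes some 35 degrees of tilt along the diagonal to slide along a wall into the corner; z up
- hub1_center (a point): centre of second wheel hub, one of three alike loose in the tote: slippery white plastic disc 24 mm across, 16 mm high, stepped to 18 mm across at the top, 15 g, lying flat; friction on the tote about 0.2, so it takes some 35 degrees of tilt along the diagonal to slide along a wall into the corner; z up
- hub2_center (a point): centre of third wheel hub, one of three alike loose in the tote: slippery white plastic disc 24 mm across, 16 mm high, stepped to 18 mm across at the top, 15 g, lying flat; friction on the tote about 0.2, so it takes some 35 degrees of tilt along the diagonal to slide along a wall into the corner; z up
- cab_center (a point): centre of a loose plastic toy truck cab, 60 x 70 x 62 mm, a bystander to leave alone
- tank_center (a point): centre of a loose plastic toy fuel tank, 36 x 75 mm and 42 mm high, a bystander to leave alone
- tyre0_center (a point): centre of a loose rubber tyre lying flat, 64 mm across, 28 mm high, a bystander to leave alone, the one to the left
- tyre1_center (a point): centre of another such tyre, a bystander to leave alone, the one to the right

How it is judged (in metres and radians):
On the way, in this order (a step that is already met when the one before it is completed fails the run):
1. the tote is held up level, at or over the light plate and clear of it (angle between tote_grip's own z axis and vertical below 0.25 rad and height (world z) of tote_grip above 0.14 m and horizontal distance between tote_grip and plate_top below 0.15 m), for 0.2 s.
2. the tote is tilted towards its lipped corner and the three hubs lie in that corner (distance between each of hub0_center, hub1_center, hub2_center and tote_corner below 0.075 m and angle between tote_grip's own z axis and vertical between 0.3 and 0.96 rad and angle between tote_grip's own x axis and vertical above 1.7 rad and angle between tote_grip's own y axis and vertical above 1.7 rad), for 0.2 s.
At the end, for the whole second after the job is handed in: Fingers hold the tote still, clear of tray and plate, tilted 17 to 55 degrees, its x and y axes both sloping down over 7 degrees; lipped corner within 55 mm of the plate centre seen from above and 25 to 200 mm above z = 0; hubs at rest on the tote floor, centres within 75 mm of the corner (all of step 2 and horizontal distance between tote_corner and plate_top below 0.055 m and height (world z) of tote_corner between 0.025 and 0.2 m and contact force between the fingers and tote above 1 N and contact force between tote and tray below 0.1 N and contact force between tote and light_plate below 0.1 N and linear speed of each of tote, hub0, hub1, hub2 below 0.03 m/s and z of each of hub0_center, hub1_center, hub2_center in the frame of tote_corner below 0.03 m); the arm keeps its last pose, push and grip.
It fails at once if the tote is tilted more than 20 degrees while its handle is still more than 170 mm from the light plate's centre, seen from above (angle between tote_grip's own z axis and vertical above 0.35 rad and horizontal distance between tote_grip and plate_top above 0.17 m).
It fails at once if the light plate is touched (contact force between any of tote, the arm, the fingers and light_plate above 1 N).
It fails at once if a truck part beside the work (cab, fuel tank, tyre) is moved over 20 mm (distance of any of cab_center, tank_center, tyre0_center, tyre1_center from where it was at the start of the episode above 0.02 m).
It also fails if it takes over 45 s, if anything falls off the work surface, if the arm or the gripper's body presses on something with over 40 N, if the wrist force passes 120 N, or if a joint passes its speed limit or range.

### The arm

A 6-joint arm with a two-finger parallel gripper is mounted at the origin on the work surface. World frame = base frame: x ahead of the robot, y to its left, z up, the work surface at z = 0. Lengths are in mm, angles in rad, forces in N, time in s.
With the tool pointing down it reaches from about 350 to 975 mm from the base axis. Payload 7.1 kg.
Tool frame: the origin (TCP) lies at the very end of the fingers, on their centre line; the grasp point (between the pads) lies 19 mm behind it (ctrl.tcp_to_grasp is the distance from the TCP to the grasp point, in mm); z points along the fingers, x is the direction in which the jaws open and shut, and the axes are right-handed (so a half turn about z gives the same grasp; the last joint's range is limited). The gripper opens to 88 mm and grips with 3 to 60 N. Pads are 20 mm wide; open, the fingers measure 115 mm over their backs; the gripper's body (75 mm by 178 mm) begins 61 mm behind the grasp point.
Start: joints at [-1.342, 0.423, 1.63, -0, 1.089, -0.019], TCP at [153.314, -605.887, 222.675] pointing down, gripper open.
Joint ranges: [-3, 3], [-0.9, 2.11], [0.09, 2.58], [-1.31, 4.45], [0.11, 2.69], [-2.54, 2.54]. Speed limits (rad/s): [2.39, 2.39, 3.01, 3.14, 3.14, 3.14].

### API

Orientations are given as a rotation vector (axis times angle).
In Python, from workcell import get_obs, viewer, ctrl, masks_of gives the robot as it stands. The module is installed in compiled form; this text tells all that it offers.
- The arm moves only by the shell command python3 -m inch 'ROWS'. ROWS is JSON, a list of rows, each an object of numbers: "tx", "ty", "tz": the shift along the tool's x, y, z in cm; "ax", "ay", "az": the turn, a rotation vector about the tool's x, y, z in degrees; "jaw": the opening, from 0 (shut) to 1 (fully open). In form: [{"tx": .., "ty": .., "tz": .., "ax": .., "ay": .., "az": .., "jaw": ..}, ...]. A call has 1 to 12 rows; each row shifts and turns the commanded pose from where the row before left it, along the tool's axes as they then stand; what a row does not reach is not made up. A row lasts 1/8 s, in which the tool goes at most 62.5 mm and 10.7 degrees, less where a joint would pass 70% of its speed; a pose out of reach is approached as far as the arm can. A call is refused whole if a number of a shift passes 6.25 or a number of a turn 10.7, either way. A call with a gripper value outside its range is refused whole. The fingers move at their own pace and stop on an object; the grip force is fixed at half the most. Time passes only in rows, so rows that do not move let the fingers close. It gives the time, the measured TCP pose, the force and the opening at its end, in the units of the state.
- get_obs(): the state, without advancing time (a new reading comes with each control period).
- viewer.get_image(name): name is "side" or "top" or "wrist"; returns (picture, depth): 384x512x3 uint8, red, green, blue; 384x512 float32, mm along the optical axis (not along the pixel's ray), 0 where there is no reading.
- viewer.get_calibration(name): a dict with "fx", "fy", "cx", "cy" (pixels), "rvec" (rotation vector, rad) and "tvec" (3), from world to camera coordinates, as OpenCV has them. Camera axes: x right, y down, z forward; pixel columns grow to the right and rows downward; lengths in mm; the calibration is good to about 2 mm. A picture is of the moment at which its call begins: read the wrist's pose just before it. get_calibration takes no time and is no camera call; for the wrist camera it gives the pose at the moment of the call.
- ctrl.close_job(): hands the job in, once; it reports no verdict.
Trained networks look in the newest picture that a camera, given by its name, has taken for a name from the list of things; names that differ only in an ending like _2 or _b are one class to them, and where a whole thing is asked for, a point or a joint stands for the part that bears it (a point fixed in the world has none). Each returns a list of dicts, best first, with "score" (0 to 1); they miss things now and then, are a little off and sometimes report something else, mostly with a low value. They report only what shows in the picture. A call takes as long as a camera call.
- masks_of(camera, thing): "pixels" (384x512 bool, what is visible of it) and "location" ([column, row] in pixels, amid what is visible of it).
The state is a dict: "t": time; "qpos": joint angles; "qvel": joint speeds; "joint_torque": joint torques, N m; "ee_pos": TCP position; "orientation": TCP orientation; "ft_force": force on the tool from outside, world axes, zero at the start; "moment": the same for the moment, N m; "width": finger opening in mm.
Only numpy, scipy, OpenCV 4.12 (cv2) and the standard library are available. Lean on these libraries where they do the work, as an engineer would, in place of code of your own. Each camera call takes 0.05 s, during which the arm holds its last target. There are 200 camera calls.

## Working session

There is one attempt and no reset: what is moved stays moved. The work goes in short steps, Python scripts to look and compute and a shell command to move; the robot and the scene stay as the last step left them, time stands still between calls to the robot, and variables do not carry over. Pictures are saved under pics/ and viewed, about 8 in all and at most 12, crops included, and the job is handed in when it is done.

```bash
mkdir -p pics; cat > h.py <<'E'
import numpy as np, cv2
from scipy.spatial.transform import Rotation as R
from workcell import get_obs, viewer, ctrl, masks_of
def pts(cal, dep, m):
    v,u=np.nonzero(m&(dep>0)); z=dep[v,u]
    c=np.c_[(u-cal['cx'])/cal['fx']*z,(v-cal['cy'])/cal['fy']*z,z]
    Rm=R.from_rotvec(np.ravel(cal['rvec'])).as_matrix()
    return (c-np.ravel(cal['tvec']))@Rm
E
python3 - <<'E'
from h import *
o=get_obs(); print(o)
for n in("top","side"):
    cal=viewer.get_calibration(n); im,d=viewer.get_image(n)
    cv2.imwrite(f'pics/{n}0.png',im[:,:,::-1])
    print(n,cal)
    for t in("tote_grip","plate_top","hub0_center","cab_center","tank_center","tyre0_center"):
        for r in masks_of(n,t)[:4]:
            p=pts(cal,d,r['pixels'])
            print(n,t,round(r['score'],2),np.round(r['location']),r['pixels'].sum(),np.round(np.median(p,0)),np.round(p.min(0)),np.round(p.max(0)))
E
```

```text
{'t': 0.0, 'qpos': array([-1.34200923e+00,  4.23845889e-01,  1.63068803e+00, -2.42021966e-05,
        1.08861680e+00, -1.90057585e-02]), 'qvel': array([-5.85951270e-04, -3.53056145e-04, -1.22563792e-03, -2.93595714e-05,
       -6.50589069e-04,  2.58420660e-04]), 'joint_torque': array([ 1.61989643e-03, -5.44624829e+01, -2.73665035e+01,  6.44472102e-02,
        2.27303297e-02, -1.27952330e-04]), 'ee_pos': array([ 153.17754317, -605.35668209,  221.89933035]), 'orientation': array([-2.47818839e+00,  1.92928202e+00,  1.92284201e-03]), 'ft_force': array([-0.04600076,  0.17646905,  0.27816503]), 'moment': array([ 0.0416677 , -0.02109655,  0.00873585]), 'width': 87.92914901271804}
top {'fx': 492.4895348722572, 'fy': 492.4895348722572, 'cx': 261.41614237715334, 'cy': 187.963398171326, 'rvec': array([ 2.17693906, -2.11508968,  0.20666992]), 'tvec': array([ -12.73469172,  584.60176774, 1061.03189995])}
top tote_grip 0.58 [345. 239.] 4146 [ 477. -185.   10.] [ 392. -275.    1.] [542. -72. 127.]
top plate_top 0.9 [188. 227.] 2153 [499. 167.  14.] [440. 107.   2.] [558. 230.  21.]
top cab_center 0
[... 426 characters left out ...]
: array([-564.0408501 ,  145.04998441,  724.02315409])}
side tote_grip 0.96 [214. 298.] 7666 [ 475. -199.   10.] [ 391. -278.    2.] [552. -25. 124.]
side tote_grip 0.17 [232. 292.] 173 [ 513. -178.   19.] [ 501. -185.    6.] [ 525. -154.   25.]
side plate_top 0.78 [211. 191.] 1067 [499. 154.  14.] [440. 104.   3.] [556. 225.  17.]
side cab_center 0.23 [325. 229.] 813 [712. -67.  30.] [683. -88.   2.] [746.  14.  35.]
side tank_center 0.58 [385. 311.] 1323 [ 737. -281.   39.] [ 722. -308.    3.] [ 785. -204.   48.]
side tyre0_center 0.93 [308. 195.] 599 [717.  62.  28.] [688.  44.   3.] [754. 154.  34.]
side tyre0_center 0.37 [298. 152.] 607 [733. 228.  44.] [700. 211.   3.] [796. 334.  69.]
```

```bash
python3 -c "
import cv2
a=cv2.imread('pics/top0.png');b=cv2.imread('pics/side0.png')
cv2.imwrite('pics/t0.png',cv2.resize(a[90:330,110:430],(800,600)))
cv2.imwrite('pics/s0.png',cv2.resize(b[120:384,60:412],(800,600)))"
```

```text
(no output)
```

View pics/t0.png

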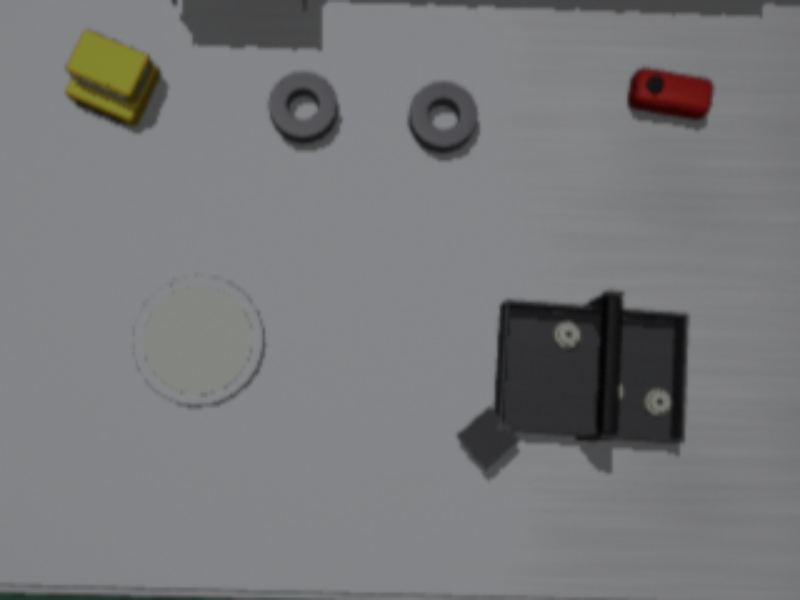

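View pics/s0.png

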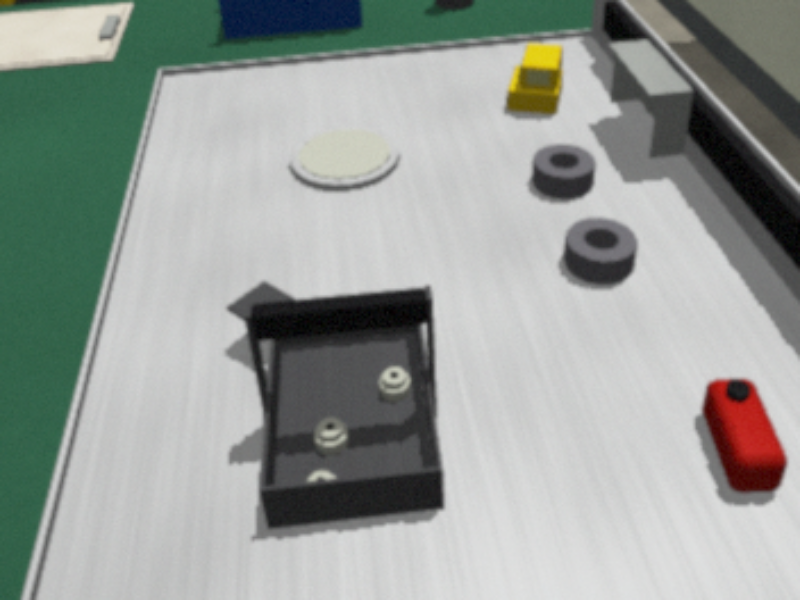

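The top crop shows the tote at crop (600,370), with its tab at (490,440) pointing towards the robot and the plate. So tote +x is about world +y and tote +y is about world -x. The side view agrees, and the hubs lie loose in the tote. Next I'll measure the bar.

```bash
python3 - <<'E'
from h import *
o=get_obs(); print(R.from_rotvec(o['orientation']).as_matrix().round(3))
for n in("top","side"):
    cal=viewer.get_calibration(n); im,d=viewer.get_image(n)
    p=pts(cal,d,d>0)
    q=p[(abs(p[:,0]-477)<110)&(abs(p[:,1]+190)<120)]
    b=q[(q[:,2]>105)&(q[:,2]<135)]
    t=q[(q[:,2]>30)&(q[:,2]<52)]
    print(n,len(b),b.min(0).round(),b.max(0).round(),np.median(b,0).round(1),cv2.minAreaRect(b[:,:2].astype(np.float32)))
    print('rim',len(t),cv2.minAreaRect(t[:,:2].astype(np.float32)))
    r=masks_of(n,'plate_top')[0]; q=pts(cal,d,r['pixels']); print(cv2.minEnclosingCircle(q[q[:,2]>9][:,:2].astype(np.float32)))
    u,s,v=np.linalg.svd((b-b.mean(0))[:,:2],full_matrices=False); print('axis',v[0],b.mean(0))
E
```

```text
[[ 0.245 -0.969  0.   ]
 [-0.969 -0.245 -0.   ]
 [ 0.    -0.    -1.   ]]
top 474 [ 417. -200.  105.] [ 541. -180.  128.] [ 478.4 -188.9  121.3] ((479.0350341796875, -190.36021423339844), (14.660965919494629, 123.20352935791016), 87.34039306640625)
rim 819 ((465.78887939453125, -173.63394165039062), (151.6179656982422, 207.54002380371094), 0.16269294917583466)
((499.6085205078125, 166.86195373535156), 59.726593017578125)
axis [-0.99872535  0.05047451] [ 478.81818624 -189.15538893  120.1102506 ]
side 1123 [ 417. -204.  105.] [ 541. -183.  124.] [ 478.5 -197.3  118.7] ((478.6672668457031, -193.3592071533203), (16.806577682495117, 123.92439270019531), 87.75288391113281)
rim 1257 ((472.55218505859375, -174.95147705078125), (139.7335662841797, 223.7140655517578), 9.044257164001465)
((500.3228759765625, 164.0855255126953), 61.350311279296875)
axis [-0.99887119  0.04750106] [ 478.66251646 -196.24427426  116.6116406 ]
```

```bash
python3 -m inch '[{"tx":-3.22,"ty":-4.17},{"tx":-3.22,"ty":-4.17},{"tx":-3.22,"ty":-4.17},{"tx":-3.22,"ty":-4.17},{"tx":-3.22,"ty":-4.17},{"tx":-3.22,"ty":-4.17},{"tx":-3.22,"ty":-4.17},{"tx":-3.22,"ty":-4.17},{"tx":-3.22,"ty":-4.17},{"tx":-3.22,"ty":-4.17},{"az":8.5},{"az":8.5}]'
python3 -m inch '[{},{}]'
python3 - <<'E'
from h import *
o=get_obs(); print(o['qpos'],o['ee_pos'],R.from_rotvec(o['orientation']).as_matrix().round(3))
cal=viewer.get_calibration("wrist"); im,d=viewer.get_image("wrist"); cv2.imwrite('pics/w1.png',im[:,:,::-1])
p=pts(cal,d,d>0)
b=p[(p[:,2]>108)&(p[:,2]<135)&(abs(p[:,0]-479)<80)&(abs(p[:,1]+190)<40)]
print(len(b),cv2.minAreaRect(b[:,:2].astype(np.float32)),np.median(b,0))
E
```

```text
[-1.34197110e+00  4.23073926e-01  1.62988441e+00  1.60690591e-05
  1.08858570e+00 -1.90193034e-02] [ 153.33935339 -605.89776707  222.69749135] [[ 0.245 -0.969  0.   ]
 [-0.969 -0.245 -0.   ]
 [ 0.    -0.    -1.   ]]
0 ((0.0, 0.0), (0.0, 0.0), 0.0) [nan nan nan]$[0]: bad value
$[0]: bad value
  return _methods._mean(a, axis=axis, dtype=dtype,
  ret = um.true_divide(
```

View pics/w1.png

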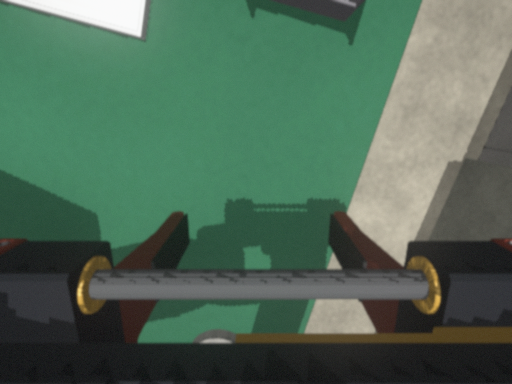

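The rows were refused because every key is needed, so the arm hasn't moved. The picture still shows the start pose over green floor. Retrying with full rows.

```bash
python3 -m inch '[{"tx":-3.22,"ty":-4.17,"tz":0,"ax":0,"ay":0,"az":0,"jaw":1},{"tx":-3.22,"ty":-4.17,"tz":0,"ax":0,"ay":0,"az":0,"jaw":1},{"tx":-3.22,"ty":-4.17,"tz":0,"ax":0,"ay":0,"az":0,"jaw":1},{"tx":-3.22,"ty":-4.17,"tz":0,"ax":0,"ay":0,"az":0,"jaw":1},{"tx":-3.22,"ty":-4.17,"tz":0,"ax":0,"ay":0,"az":0,"jaw":1},{"tx":-3.22,"ty":-4.17,"tz":0,"ax":0,"ay":0,"az":0,"jaw":1},{"tx":-3.22,"ty":-4.17,"tz":0,"ax":0,"ay":0,"az":0,"jaw":1},{"tx":-3.22,"ty":-4.17,"tz":0,"ax":0,"ay":0,"az":0,"jaw":1},{"tx":-3.22,"ty":-4.17,"tz":0,"ax":0,"ay":0,"az":0,"jaw":1},{"tx":-3.22,"ty":-4.17,"tz":0,"ax":0,"ay":0,"az":0,"jaw":1},{"tx":0,"ty":0,"tz":0,"ax":0,"ay":0,"az":8.5,"jaw":1},{"tx":0,"ty":0,"tz":0,"ax":0,"ay":0,"az":8.5,"jaw":1}]'
python3 -m inch '[{"tx":0,"ty":0,"tz":0,"ax":0,"ay":0,"az":0,"jaw":1},{"tx":0,"ty":0,"tz":0,"ax":0,"ay":0,"az":0,"jaw":1}]'
python3 - <<'E'
from h import *
o=get_obs(); print(o['qpos'],o['ee_pos'],R.from_rotvec(o['orientation']).as_matrix().round(3))
cal=viewer.get_calibration("wrist"); im,d=viewer.get_image("wrist"); cv2.imwrite('pics/w1b.png',im[:,:,::-1])
p=pts(cal,d,d>0)
b=p[(p[:,2]>108)&(p[:,2]<135)&(abs(p[:,0]-479)<80)&(abs(p[:,1]+190)<40)]
print(len(b),cv2.minAreaRect(b[:,:2].astype(np.float32)),np.median(b,0))
E
```

```text
t: 2.45
ee_pos: [479.1, -190.6, 222.7]
orientation: [-2.163, 2.278, -0.0]
ft_force: [0.2, -0.2, -1.1]
width: 88.1
t: 2.7
ee_pos: [478.5, -191.6, 222.7]
orientation: [-2.169, 2.272, -0.0]
ft_force: [0.1, -0.6, 0.7]
width: 87.7
[-4.03894745e-01  2.62528135e-01  1.86983743e+00  1.20637750e-05
  1.00909911e+00  1.21327544e+00] [ 478.54899134 -191.58316686  222.74832773] [[-0.046 -0.999  0.   ]
 [-0.999  0.046 -0.   ]
 [ 0.    -0.    -1.   ]]
1769 ((477.8079833984375, -190.33987426757812), (13.824925422668457, 123.93962860107422), 87.58658599853516) [ 484.00061232 -190.62159655  121.76545164]
```

View pics/w1b.png

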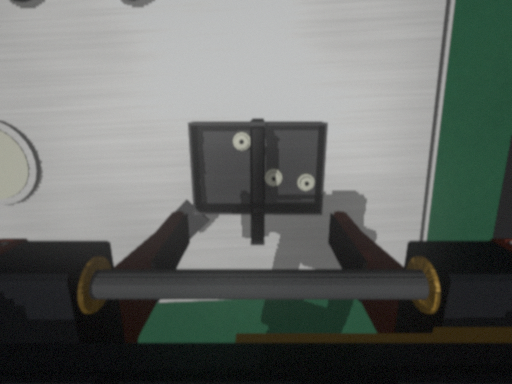

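The wrist view shows the bar (column 257) centred between the fingers, with the hubs at (242,141), (274,177) and (306,183). The alignment is within 2 mm, so I'll descend and grip.

```bash
python3 -m inch '[{"tx":-0.1,"ty":0,"tz":4.3,"ax":0,"ay":0,"az":0,"jaw":1},{"tx":0,"ty":0,"tz":4.3,"ax":0,"ay":0,"az":0,"jaw":1},{"tx":0,"ty":0,"tz":3.0,"ax":0,"ay":0,"az":0,"jaw":1},{"tx":0,"ty":0,"tz":1.5,"ax":0,"ay":0,"az":0,"jaw":1},{"tx":0,"ty":0,"tz":0,"ax":0,"ay":0,"az":0,"jaw":0},{"tx":0,"ty":0,"tz":0,"ax":0,"ay":0,"az":0,"jaw":0},{"tx":0,"ty":0,"tz":0,"ax":0,"ay":0,"az":0,"jaw":0},{"tx":0,"ty":0,"tz":0,"ax":0,"ay":0,"az":0,"jaw":0},{"tx":0,"ty":0,"tz":0,"ax":0,"ay":0,"az":0,"jaw":0},{"tx":0,"ty":0,"tz":0,"ax":0,"ay":0,"az":0,"jaw":0}]'
python3 -m inch '[{"tx":0,"ty":0,"tz":-1,"ax":0,"ay":0,"az":0,"jaw":0},{"tx":0,"ty":0,"tz":-2,"ax":0,"ay":0,"az":0,"jaw":0},{"tx":0,"ty":0,"tz":-3,"ax":0,"ay":0,"az":0,"jaw":0},{"tx":0,"ty":0,"tz":-3,"ax":0,"ay":0,"az":0,"jaw":0},{"tx":0,"ty":0,"tz":-2,"ax":0,"ay":0,"az":0,"jaw":0},{"tx":0,"ty":0,"tz":-1,"ax":0,"ay":0,"az":0,"jaw":0},{"tx":0,"ty":0,"tz":0,"ax":0,"ay":0,"az":0,"jaw":0}]'
```

```text
t: 4.0
ee_pos: [478.7, -190.4, 91.8]
orientation: [-2.166, 2.275, -0.0]
ft_force: [0.2, 0.1, 0.6]
width: 31.2
t: 4.88
ee_pos: [478.7, -190.4, 212.0]
orientation: [-2.166, 2.275, -0.001]
ft_force: [0.3, 0.4, -4.4]
width: 13.7
```

The fingers only finished closing during the lift, so the bar may be held just by the fingertips. Checking.

```bash
python3 - <<'E'
from h import *
o=get_obs(); print(o['ee_pos'],o['ft_force'],o['width'])
cal=viewer.get_calibration("side"); im,d=viewer.get_image("side"); cv2.imwrite('pics/s2.png',cv2.resize(im[120:384,60:412,::-1],(800,600)))
p=pts(cal,d,masks_of("side","tote_grip")[0]['pixels'])
for s in (-1,1):
  e=p[(s*(p[:,0]-479)>45)]
  print(len(e),np.percentile(e[:,2],[1,3,50,97,99]).round())
E
```

```text
[ 478.66422735 -190.43216761  211.97222176] [ 0.2633647   0.41637884 -4.37965832] 13.740183449446826
1475 [101. 102. 130. 217. 217.]
1268 [101. 102. 124. 217. 218.]
```

View pics/s2.png

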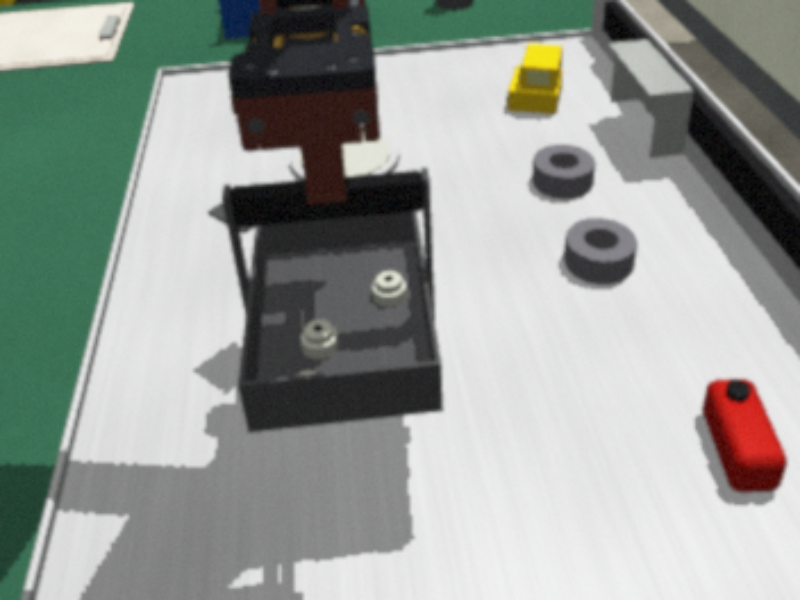

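The picture shows the tote held level, but only the fingertips grip the bar's top 5–6 mm (bar top at z of about 217, TCP at 212). I'll set it down and grip again lower.

```bash
python3 -m inch '[{"tx":0,"ty":0,"tz":1.5,"ax":0,"ay":0,"az":0,"jaw":0},{"tx":0,"ty":0,"tz":2.5,"ax":0,"ay":0,"az":0,"jaw":0},{"tx":0,"ty":0,"tz":2.5,"ax":0,"ay":0,"az":0,"jaw":0},{"tx":0,"ty":0,"tz":1.7,"ax":0,"ay":0,"az":0,"jaw":0},{"tx":0,"ty":0,"tz":0.8,"ax":0,"ay":0,"az":0,"jaw":0},{"tx":0,"ty":0,"tz":0.3,"ax":0,"ay":0,"az":0,"jaw":0},{"tx":0,"ty":0,"tz":0,"ax":0,"ay":0,"az":0,"jaw":0}]'
```

```text
t: 5.85
ee_pos: [479.0, -190.6, 119.0]
orientation: [-2.166, 2.275, -0.001]
ft_force: [1.4, -0.6, -3.7]
width: 13.5
```

```bash
python3 -m inch '[{"tx":0,"ty":0,"tz":0.15,"ax":0,"ay":0,"az":0,"jaw":0},{"tx":0,"ty":0,"tz":0.1,"ax":0,"ay":0,"az":0,"jaw":0}]';python3 -m inch '[{"tx":0,"ty":0,"tz":0,"ax":0,"ay":0,"az":0,"jaw":0.35},{"tx":0,"ty":0,"tz":0,"ax":0,"ay":0,"az":0,"jaw":0.35},{"tx":0,"ty":0,"tz":0.8,"ax":0,"ay":0,"az":0,"jaw":0.35},{"tx":0,"ty":0,"tz":1.0,"ax":0,"ay":0,"az":0,"jaw":0.35},{"tx":0,"ty":0,"tz":0.6,"ax":0,"ay":0,"az":0,"jaw":0.35},{"tx":0,"ty":0,"tz":0.1,"ax":0,"ay":0,"az":0,"jaw":0.35}]'; python3 -m inch '[{"tx":0,"ty":0,"tz":0,"ax":0,"ay":0,"az":0,"jaw":0},{"tx":0,"ty":0,"tz":0,"ax":0,"ay":0,"az":0,"jaw":0},{"tx":0,"ty":0,"tz":0,"ax":0,"ay":0,"az":0,"jaw":0},{"tx":0,"ty":0,"tz":0,"ax":0,"ay":0,"az":0,"jaw":0},{"tx":0,"ty":0,"tz":0,"ax":0,"ay":0,"az":0,"jaw":0},{"tx":0,"ty":0,"tz":0,"ax":0,"ay":0,"az":0,"jaw":0}]'
```

```text
t: 6.1
ee_pos: [479.0, -190.6, 116.7]
orientation: [-2.166, 2.275, -0.002]
ft_force: [0.9, -0.8, -1.6]
width: 13.2
t: 6.85
ee_pos: [478.2, -190.2, 90.4]
orientation: [2.166, -2.275, -0.002]
ft_force: [-0.3, -0.8, -1.2]
width: 30.6
t: 7.6
ee_pos: [478.8, -190.6, 91.3]
orientation: [-2.166, 2.275, -0.001]
ft_force: [-0.4, -0.9, 1.2]
width: 13.8
```

```bash
python3 - <<'E'
from h import *
th=np.radians(40)
for yaw in (87,100,115,130,200,220,243,260):
  for phi in (1.8,2.1,2.4):
    y=np.radians(yaw)
    T=R.from_euler('z',y)*R.from_rotvec(th*np.array([-1,1,0])/2**.5)   # tote
    # tool x=-tote x, tool z=-tote z
    tool=T*R.from_matrix(np.diag([-1,1,-1]))
    q1=.32
    W=R.from_euler('ZY',[q1,phi]).inv()*tool*R.from_euler('z',np.pi)
    e=W.as_euler('ZYZ'); print(yaw,phi,(T.as_matrix()[2]).round(2),e.round(2), 'flip', ((e[2]+np.pi+np.pi)%(2*np.pi)-np.pi).round(2))
E
```

```text
87 1.8 [-0.45 -0.45  0.77] [-0.71  1.13  2.19] flip -0.96
87 2.1 [-0.45 -0.45  0.77] [-0.84  0.92  2.43] flip -0.71
87 2.4 [-0.45 -0.45  0.77] [-1.06  0.74  2.76] flip -0.38
100 1.8 [-0.45 -0.45  0.77] [-0.66  0.99  1.99] flip -1.15
100 2.1 [-0.45 -0.45  0.77] [-0.83  0.77  2.25] flip -0.89
100 2.4 [-0.45 -0.45  0.77] [-1.14  0.6   2.65] flip -0.49
115 1.8 [-0.45 -0.45  0.77] [-0.56  0.84  1.73] flip -1.41
115 2.1 [-0.45 -0.45  0.77] [-0.78  0.61  2.01] flip -1.13
115 2.4 [-0.45 -0.45  0.77] [-1.22  0.44  2.52] flip -0.62
130 1.8 [-0.45 -0.45  0.77] [-0.39  0.72  1.41] flip -1.73
130 2.1 [-0.45 -0.45  0.77] [-0.61  0.46  1.67] flip -1.48
130 2.4 [-0.45 -0.45  0.77] [-1.26  0.27  2.35] flip -0.79
200 1.8 [-0.45 -0.45  0.77] [ 0.63  0.92 -0.31] flip 2.83
200 2.1 [-0.45 -0.45  0.77] [ 0.82  0.7  -0.58] flip 2.56
200 2.4 [-0.45 -0.45  0.77] [ 1.18  0.53 -1.02] flip 2.12
220 1.8 [-0.45 -0.45  0.77] [ 0.71  1.14 -0.62] flip 2.52
220 2.1 [-0.45 -0.45  0.77] [ 0.84  0.92 -0.86] flip 2.28
220 2.4 [-0.45 -0.45  0.77] [ 1.06  0.74 -1.19] flip 1.95
243 1.8 [-0.45 -0.45  0.77] [ 0.71  1.39 -0.93] flip 2.21
243 2.1 [-0.45 -0.45  0.77] [ 0.77  1.17 -1.14] flip 2.0
243 2.4 [-0.45 -0.45  0.77] [ 0.9   0.97 -1.39] flip 1.75
260 1.8 [-0.45 -0.45  0.77] [ 0.66  1.58 -1.15] flip 1.99
260 2.1 [-0.45 -0.45  0.77] [ 0.68  1.34 -1.34] flip 1.8
260 2.4 [-0.45 -0.45  0.77] [ 0.76  1.11 -1.55] flip 1.59
```

```bash
python3 -m inch '[{"tx":0,"ty":0,"tz":-0.7,"ax":0,"ay":0,"az":0,"jaw":0},{"tx":0,"ty":0,"tz":-1.5,"ax":0,"ay":0,"az":0,"jaw":0},{"tx":0,"ty":0,"tz":-2.5,"ax":0,"ay":0,"az":0,"jaw":0},{"tx":0,"ty":0,"tz":-3,"ax":0,"ay":0,"az":0,"jaw":0},{"tx":0,"ty":0,"tz":-2.5,"ax":0,"ay":0,"az":0,"jaw":0},{"tx":0,"ty":0,"tz":-1,"ax":0,"ay":0,"az":0,"jaw":0},{"tx":0,"ty":0,"tz":0,"ax":0,"ay":0,"az":0,"jaw":0}]'
```

```text
t: 8.48
ee_pos: [478.8, -190.5, 203.8]
orientation: [-2.166, 2.275, -0.002]
ft_force: [-0.9, 0.4, -4.5]
width: 13.7
```

```bash
python3 -m inch '[{"tx":-1.5,"ty":0.15,"tz":0,"ax":0,"ay":0,"az":0,"jaw":0},{"tx":-3,"ty":0,"tz":0,"ax":0,"ay":0,"az":0,"jaw":0},{"tx":-4,"ty":0,"tz":0,"ax":0,"ay":0,"az":0,"jaw":0},{"tx":-4.5,"ty":0,"tz":0,"ax":0,"ay":0,"az":0,"jaw":0},{"tx":-4.8,"ty":0,"tz":0,"ax":0,"ay":0,"az":0,"jaw":0},{"tx":-4.8,"ty":0,"tz":0,"ax":0,"ay":0,"az":0,"jaw":0},{"tx":-4.5,"ty":0,"tz":0,"ax":0,"ay":0,"az":0,"jaw":0},{"tx":-4,"ty":0,"tz":0,"ax":0,"ay":0,"az":0,"jaw":0},{"tx":-3,"ty":0,"tz":0,"ax":0,"ay":0,"az":0,"jaw":0},{"tx":-1.6,"ty":0,"tz":0,"ax":0,"ay":0,"az":0,"jaw":0},{"tx":0,"ty":0,"tz":0,"ax":0,"ay":0,"az":0,"jaw":0},{"tx":0,"ty":0,"tz":0,"ax":0,"ay":0,"az":0,"jaw":0}]'
python3 -m inch '[{"tx":0,"ty":0,"tz":0,"ax":0,"ay":0,"az":-4,"jaw":0},{"tx":0,"ty":0,"tz":0,"ax":0,"ay":0,"az":-8,"jaw":0},{"tx":0,"ty":0,"tz":0,"ax":0,"ay":0,"az":-9,"jaw":0},{"tx":0,"ty":0,"tz":0,"ax":0,"ay":0,"az":-9,"jaw":0},{"tx":0,"ty":0,"tz":0,"ax":0,"ay":0,"az":-9,"jaw":0},{"tx":0,"ty":0,"tz":0,"ax":0,"ay":0,"az":-9,"jaw":0},{"tx":0,"ty":0,"tz":0,"ax":0,"ay":0,"az":-9,"jaw":0},{"tx":0,"ty":0,"tz":0,"ax":0,"ay":0,"az":-9,"jaw":0},{"tx":0,"ty":0,"tz":0,"ax":0,"ay":0,"az":-9,"jaw":0},{"tx":0,"ty":0,"tz":0,"ax":0,"ay":0,"az":-9,"jaw":0}]'
python3 -m inch '[{"tx":0,"ty":0,"tz":0,"ax":0,"ay":0,"az":-9,"jaw":0},{"tx":0,"ty":0,"tz":0,"ax":0,"ay":0,"az":-9,"jaw":0},{"tx":0,"ty":0,"tz":0,"ax":0,"ay":0,"az":-9,"jaw":0},{"tx":0,"ty":0,"tz":0,"ax":0,"ay":0,"az":-9,"jaw":0},{"tx":0,"ty":0,"tz":0,"ax":0,"ay":0,"az":-9,"jaw":0},{"tx":0,"ty":0,"tz":0,"ax":0,"ay":0,"az":-9,"jaw":0},{"tx":0,"ty":0,"tz":0,"ax":0,"ay":0,"az":-9,"jaw":0},{"tx":0,"ty":0,"tz":0,"ax":0,"ay":0,"az":-6,"jaw":0},{"tx":0,"ty":0,"tz":0,"ax":0,"ay":0,"az":0,"jaw":0},{"tx":0,"ty":0,"tz":0,"ax":0,"ay":0,"az":0,"jaw":0}]'
python3 - <<'E'
from h import *
o=get_obs(); print(o['t'],o['qpos'].round(3),o['ee_pos'],o['ft_force'],o['width'],R.from_rotvec(o['orientation']).as_matrix().round(3))
cal=viewer.get_calibration("top"); im,d=viewer.get_image("top"); cv2.imwrite('pics/t3.png',cv2.resize(im[90:330,110:430,::-1],(800,600)))
E
```

```text
t: 9.98
ee_pos: [494.2, 165.4, 202.8]
orientation: [2.165, -2.275, -0.0]
ft_force: [-0.7, 0.3, -3.7]
width: 13.7
t: 11.22
ee_pos: [494.5, 164.8, 203.1]
orientation: [3.132, -0.236, -0.0]
ft_force: [-0.0, 0.1, -4.5]
width: 14.2
t: 12.48
ee_pos: [494.6, 165.5, 203.2]
orientation: [2.72, 1.571, -0.0]
ft_force: [-0.9, -0.0, -3.5]
width: 14.2
12.475 [ 0.3    0.298  1.874 -0.     0.97  -0.747] [494.60531284 165.52002721 203.17828667] [-0.91146523 -0.04493198 -3.46389471] 14.155773307594323 [[ 0.5    0.866 -0.   ]
 [ 0.866 -0.5   -0.   ]
 [-0.    -0.    -1.   ]]
```

View pics/t3.png

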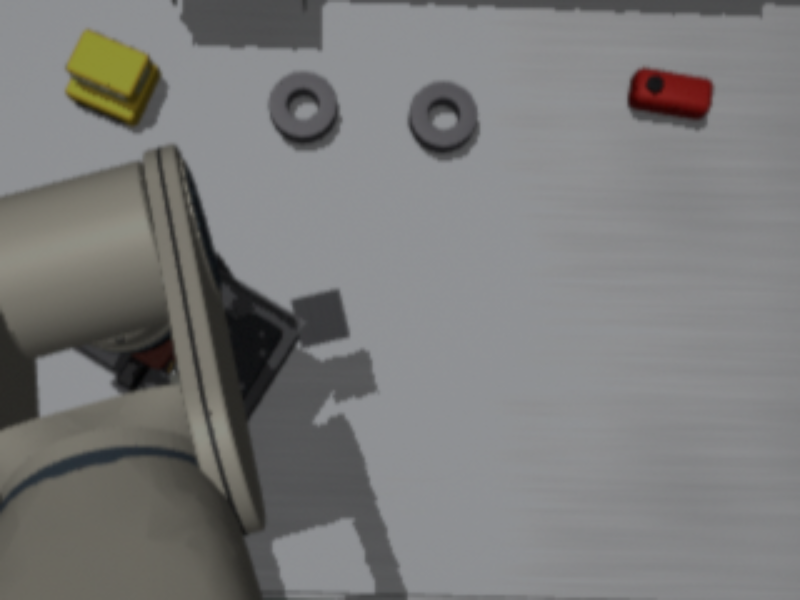

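The tab is at crop (320,318), to the right of the plate and slightly ahead of it, as planned. The tote is level, so now I shift it and tilt towards the corner.

```bash
python3 -m inch '[{"tx":1.5,"ty":0.1,"tz":0,"ax":0,"ay":0,"az":0,"jaw":0},{"tx":1.6,"ty":0.1,"tz":0,"ax":0,"ay":0,"az":0,"jaw":0},{"tx":0,"ty":0,"tz":0,"ax":2,"ay":2,"az":0,"jaw":0},{"tx":0,"ty":0,"tz":0,"ax":4,"ay":4,"az":0,"jaw":0},{"tx":0,"ty":0,"tz":0,"ax":4,"ay":4,"az":0,"jaw":0},{"tx":0,"ty":0,"tz":0,"ax":4,"ay":4,"az":0,"jaw":0},{"tx":0,"ty":0,"tz":0,"ax":4,"ay":4,"az":0,"jaw":0},{"tx":0,"ty":0,"tz":0,"ax":4,"ay":4,"az":0,"jaw":0},{"tx":0,"ty":0,"tz":0,"ax":4,"ay":4,"az":0,"jaw":0},{"tx":0,"ty":0,"tz":0,"ax":2.3,"ay":2.3,"az":0,"jaw":0}]'
python3 -m inch '[{"tx":0,"ty":0,"tz":0,"ax":0,"ay":0,"az":0,"jaw":0},{"tx":0,"ty":0,"tz":0,"ax":0,"ay":0,"az":0,"jaw":0},{"tx":0,"ty":0,"tz":0,"ax":0,"ay":0,"az":0,"jaw":0},{"tx":0,"ty":0,"tz":0,"ax":0,"ay":0,"az":0,"jaw":0},{"tx":0,"ty":0,"tz":0,"ax":0,"ay":0,"az":0,"jaw":0},{"tx":0,"ty":0,"tz":0,"ax":0,"ay":0,"az":0,"jaw":0}]'
cat > chk.py <<'E'
from h import *
import sys
tag=sys.argv[1]
o=get_obs(); print(o['t'],o['qpos'].round(3),o['ee_pos'].round(1),o['ft_force'].round(2),round(o['width'],1))
M=R.from_rotvec(o['orientation']).as_matrix(); print(M.round(3))
T=M@np.diag([-1,1,-1]); g=o['ee_pos']-19*M[:,2]; c=g+T@[80,55,-102]; print('pred grip',g.round(),'corner',c.round())
ims=[]
for n in('side','wrist','top'):
    cal=viewer.get_calibration(n); im,d=viewer.get_image(n); im=im.copy()
    for r in masks_of(n,'hub0_center')[:4]:
        p=pts(cal,d,r['pixels']); 
        if len(p): q=np.median(p,0); print(n,'hub',round(r['score'],2),np.round(r['location']),q.round(),'in corner frame',(T.T@(q-c)).round(),'dist',np.linalg.norm(q-c).round())
    if n=='side':
        r=masks_of(n,'tote_grip')[0]; p=pts(cal,d,r['pixels']); print('tote zmin',np.percentile(p[:,2],[.5,2]).round()); np.save('tote.npy',p)
        q=(p-c)@T; print('in corner frame pct',np.percentile(q,[1,5,50,95,99],axis=0).round())
    cv2.imwrite(f'pics/{tag}_{n}.png',cv2.resize(im[120:340,100:393,::-1],(800,600)) if n=='side' else im[:,:,::-1])
E
python3 chk.py a
```

```text
t: 13.78
ee_pos: [513.0, 192.0, 202.6]
orientation: [-2.125, -1.232, -0.231]
ft_force: [0.4, -1.0, -3.6]
width: 14.0
t: 14.52
ee_pos: [511.7, 192.2, 203.3]
orientation: [-2.126, -1.232, -0.23]
ft_force: [-0.7, -0.5, -3.2]
width: 13.4
14.525 [-0.021  0.458  1.829  0.725  1.196 -1.466] [511.7 192.2 203.3] [-0.68 -0.49 -3.2 ] 13.4
[[ 0.54   0.824 -0.169]
 [ 0.708 -0.337  0.621]
 [ 0.455 -0.455 -0.766]]
pred grip [515. 180. 218.] corner [500. 168.  78.]
tote zmin [-0. 46.]
in corner frame pct [[-177. -115. -246.]
 [-159. -108.   -1.]
 [ -55.  -37.    3.]
 [  15.   15.  113.]
 [  30.   30.  117.]]
```

View pics/a_side.png

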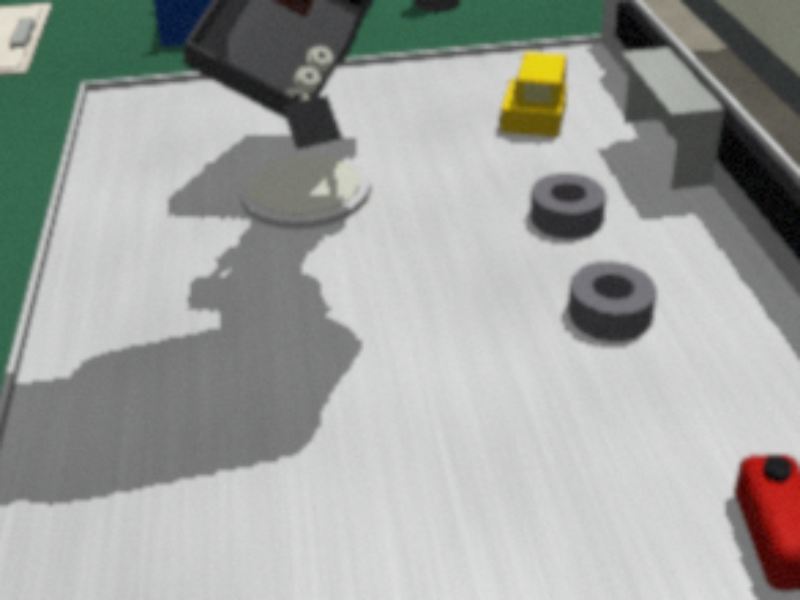

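View pics/a_wrist.png

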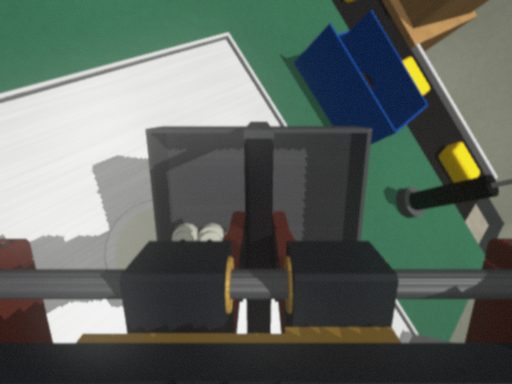

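The side view shows the tote tilted, with the three hubs side by side at crop (320,55), (305,75) and (300,97) near the tab. The tote's floor and handle match the predicted frame, so it hasn't slipped in the grip. I'll locate the hubs from the side and wrist depth.

```bash
cat > hub.py <<'E'
from h import *
o=get_obs(); M=R.from_rotvec(o['orientation']).as_matrix()
T=M@np.diag([-1,1,-1]); c=o['ee_pos']-19*M[:,2]+T@[80,55,-102]; print(o['t'],'corner',c.round(1))
for n in('side','wrist'):
    cal=viewer.get_calibration(n); im,d=viewer.get_image(n)
    q=(pts(cal,d,d>0)-c)@T; full=np.full(d.shape+(3,),1e4); full[d>0]=q
    X=full
    m=(X[...,0]>-163)&(X[...,0]<3)&(X[...,1]>-113)&(X[...,1]<3)&(X[...,2]>-6)&(X[...,2]<24)&(im.min(2)>100)
    k,lab,st,ce=cv2.connectedComponentsWithStats(m.astype(np.uint8),connectivity=4)
    for i in range(1,k):
        if st[i,4]>5: print(n,st[i,4],ce[i].round(),np.median(X[lab==i],0).round(),X[lab==i].min(0).round(),X[lab==i].max(0).round())
    f=(X[...,0]>-150)&(X[...,0]<-90)&(X[...,1]>-100)&(X[...,1]<-10)&(abs(X[...,2])<15)
    if f.sum()>50:
        P=X[f]; A=np.c_[P[:,:2],np.ones(len(P))]; print('floor fit',np.linalg.lstsq(A,P[:,2],rcond=None)[0].round(3),f.sum())
E
python3 hub.py; python3 -c "
import cv2
a=cv2.imread('pics/a_side.png')[0:160,160:400]; cv2.imwrite('pics/az.png',cv2.resize(a,(720,480)))"
```

```text
14.875 corner [499.9 168.4  78.2]
side 121 [214. 144.] [-50. -13.  16.] [-77. -25.  -1.] [-26.  -2.  20.]
side 6 [212. 155.] [-16.  -5.  16.] [-23.  -8.   8.] [-13.  -3.  18.]
floor fit [0.003 0.015 1.518] 205
wrist 720 [199. 232.] [-26. -20.  10.] [-47. -25.  -1.] [ -1. -11.  18.]
floor fit [ 0.001  0.002 -0.061] 5591
```

View pics/az.png

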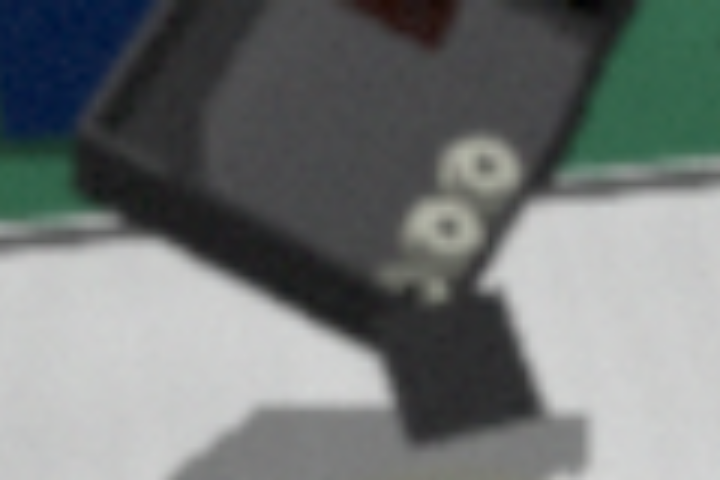

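All three hubs are in a row against the +y wall, starting at the corner: in the zoom, (420,285), (445,225) and (485,165). The far one is about 62 mm from the corner, inside the 75 mm limit. I'll lower the tote gently by 2 cm, let it settle and check again.

```bash
python3 -m inch '[{"tx":-0.15,"ty":0.15,"tz":0.25,"ax":0,"ay":0,"az":0,"jaw":0},{"tx":-0.2,"ty":0.2,"tz":0.34,"ax":0,"ay":0,"az":0,"jaw":0},{"tx":-0.2,"ty":0.2,"tz":0.34,"ax":0,"ay":0,"az":0,"jaw":0},{"tx":-0.2,"ty":0.2,"tz":0.34,"ax":0,"ay":0,"az":0,"jaw":0},{"tx":-0.15,"ty":0.15,"tz":0.25,"ax":0,"ay":0,"az":0,"jaw":0},{"tx":0,"ty":0,"tz":0,"ax":0,"ay":0,"az":0,"jaw":0},{"tx":0,"ty":0,"tz":0,"ax":0,"ay":0,"az":0,"jaw":0},{"tx":0,"ty":0,"tz":0,"ax":0,"ay":0,"az":0,"jaw":0},{"tx":0,"ty":0,"tz":0,"ax":0,"ay":0,"az":0,"jaw":0},{"tx":0,"ty":0,"tz":0,"ax":0,"ay":0,"az":0,"jaw":0},{"tx":0,"ty":0,"tz":0,"ax":0,"ay":0,"az":0,"jaw":0}]'; python3 hub.py; python3 chk.py b | tail -12
```

```text
t: 16.35
ee_pos: [511.7, 192.1, 183.4]
orientation: [-2.125, -1.232, -0.23]
ft_force: [0.6, 0.2, -4.5]
width: 13.9
16.35 corner [499.9 168.5  58.4]
side 122 [215. 151.] [-50. -14.  15.] [-77. -25.  -2.] [-25.  -1.  21.]
side 19 [210. 161.] [-18.  -9.  15.] [-25. -22.  -0.] [-11.  -3.  19.]
floor fit [-0.013  0.004 -0.666] 149
wrist 720 [199. 232.] [-26. -20.  10.] [-47. -25.  -1.] [ -1. -11.  18.]
floor fit [ 0.001  0.001 -0.088] 5578
16.45 [-0.021  0.489  1.839  0.736  1.166 -1.495] [511.7 192.1 183.4] [-0.27 -0.61 -3.62] 13.6
[[ 0.54   0.824 -0.169]
 [ 0.708 -0.337  0.621]
 [ 0.455 -0.455 -0.766]]
pred grip [515. 180. 198.] corner [500. 168.  58.]
side hub 0.2 [204. 142.] [491. 213. 113.] in corner frame [-52. -47.  13.] dist 71.0
tote zmin [ 3. 65.]
in corner frame pct [[-162. -113. -126.]
 [-159. -108.   -1.]
 [ -52.  -38.    3.]
 [  15.   15.  114.]
 [  29.   29.  167.]]
```

View pics/b_side.png

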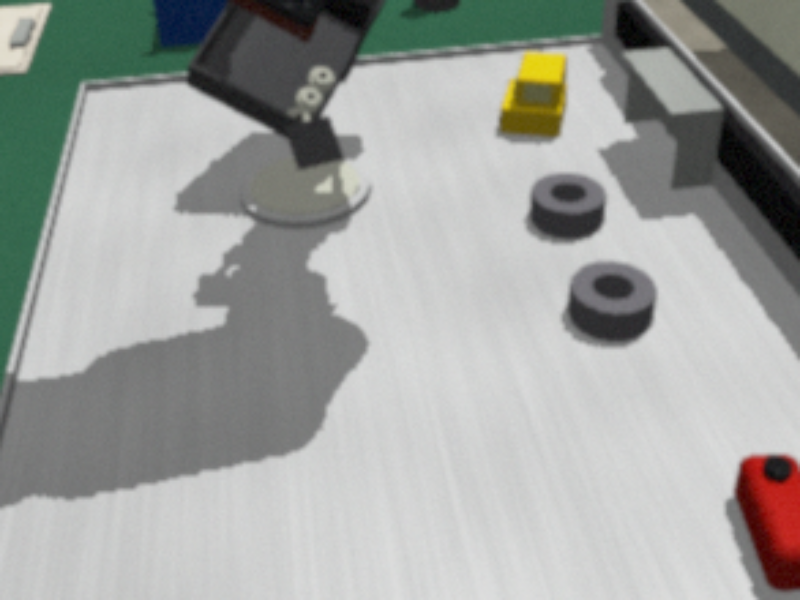

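The hubs haven't moved and the tote is held clear above the plate, so I'm handing in.

```bash
python3 -c "
from workcell import ctrl
print(ctrl.close_job())"
```

```text
the job is handed in; nothing more can be done
None
```

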